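# Weigh the glue pot and move it to the hob

### The job

Slide the lidded glue pot, without lifting or tipping it, from the white rest tile to the centre of the weighing plate and let it stand there. Swing the red-balled arrest lever fully over so that the beam is free and dips for a second under the standing pot, then swing the lever fully back to arrest the beam again. Only then slide the pot on to the centre of the red ring on the black hob; keep the beam arrested whenever the pot is off the plate, and leave the mallet, the jar and the gouge where they are.

Things in the scene. Friction and masses are not known exactly. Their poses are not given: they have to be found in the camera images.
- pot: Copper glue pot, lid fixed on, one rigid piece, 0.5 to 0.95 kg. Round, 130 mm diameter (lid rim 134), body 70 mm high, lid sloping up from 75 to 80 mm. Upright dark wooden knob in the lid's centre: 30 mm diameter, from 84 to 114 mm above the underside. Two lugs at 58 mm height reach 77 mm radius on +y and -y. Origin: centre of the underside, z up.
- station: Green fixed base of the beam scale. Origin on the bench under the weighing plate's centre; x runs along the beam, away from the robot, to the brass counterweight; y runs left; z up. Turned up to 0.25 rad. Tile, weighing plate, tile stand in a row along its y with 3 mm gaps, all tops flush at 50 mm above the bench while the beam is arrested.
- rest: White rest tile on a wooden block, fixed, 170 x 170 mm, top 50 mm above the bench, with a blue ring (148 mm outer diameter) and dot at its centre. On one side of the weighing plate (left or right varies), centre 163 mm from the plate's centre. The pot starts on it. Origin: centre of the underside.
- hob: Black hob tile, fixed, 170 x 170 mm, top 50 mm above the bench, with a red ring (148 mm outer diameter) and red dot at its centre. On the other side of the weighing plate, centre 163 mm from the plate's centre. Origin: centre of the underside, on the bench.
- pan_mark (a point): Centre of the top of the square aluminium weighing plate, 150 x 150 x 8 mm, with blue ring (144 mm outer diameter) and dot. 50 mm above the bench when arrested. Freed with the pot on it, the plate sinks about 10 mm, staying level: a pocket that the pot cannot slide out of. Unloaded it stays up.
- lever_tip (a point): Centre of the red ball (30 mm diameter) on the arrest lever, a 10 mm rod, on the robot's side of the weighing plate. It swings in the station's y-z plane, 120 mm from a pivot at (-130, 0, 18.5) mm in the station frame: arrested it leans 0.6 rad to +y (ball at y +68, z 118 mm), free 0.6 rad to -y (y -68, z 118); z 138 when upright between.
- lever (a joint): Angle of the arrest lever: 0 = beam fully arrested (ball leans to station +y, on a stop), 1.2 rad = beam fully free (ball leans to station -y, on a stop). It stays where it is left (friction 0.12 N m, so 1 to 2 N at the ball). Starts at 0 to 0.08.
- beam (a joint): Tip of the beam, rad: 0 = level, plate up and flush; grows as the plate goes down (110 mm arm), about 0.09 with the pot on the plate and the lever fully over.
- mallet: Wooden carver's mallet standing on its head, 90 mm diameter, 215 mm high, loose bystander. Origin: centre of the underside.
- jar: Amber jar with black cap, 72 mm diameter, 100 mm high, loose bystander. Origin: centre of the underside.
- gouge: Carving gouge lying on the bench, loose bystander: light wooden handle 120 x 24 x 24 mm and steel blade, 215 mm long in all, along its x; origin on the bench, 40 mm from the middle of the handle towards the blade.
There are look-alikes about, which are no part of the job. Of the things that look like the hob, the largest one is meant.

How it is judged:
On the way, in this order (a step that is already met when the one before it is completed fails the run):
1. the pot stands at rest within 15 mm of the centre of the weighing plate, the beam arrested (horizontal distance between pot and pan_mark below 0.015 m and linear speed of pot below 0.02 m/s and contact force between the fingers and pot below 0.2 N and value of joint lever below 0.2 rad), for 0.2 s.
2. the lever is swung over (beyond 1.0 rad) and the beam dips (beyond 0.05 rad) under the freely standing pot for half a second (value of joint lever above 1 rad and value of joint beam above 0.05 rad and horizontal distance between pot and pan_mark below 0.02 m and contact force between each of the arm, the fingers and pot below 0.2 N), for 0.5 s.
3. the lever is swung back (below 0.2 rad) and the beam is level again (below 0.015 rad), the pot still on the plate (value of joint lever below 0.2 rad and value of joint beam below 0.015 rad and horizontal distance between pot and pan_mark below 0.02 m), for 0.2 s.
4. the pot stands at rest within 15 mm of the centre of the hob (horizontal distance between pot and hob below 0.015 m and linear speed of pot below 0.02 m/s), for 0.2 s.
At the end, for the whole second after the job is handed in: The pot stands upright and still, flat on the hob, its centre within 15 mm of the centre of the red ring; the lever is back (below 0.2 rad) and the beam level (below 0.015 rad) (horizontal distance between pot and hob below 0.015 m and z of pot in the frame of hob between 0.047 and 0.053 m and angle between pot's own z axis and vertical below 0.05 rad and linear speed of pot below 0.01 m/s and value of joint lever below 0.2 rad and value of joint beam below 0.015 rad); the robot touches nothing.
It fails at once if the pot is lifted more than 8 mm off the row of tiles (height (world z) of pot above 0.058 m).
It fails at once if the pot is tipped by more than 0.2 rad (angle between pot's own z axis and vertical above 0.2 rad).
It fails at once if the lever is moved beyond 0.3 rad while the pot's centre is more than 30 mm from the plate's centre (value of joint lever above 0.3 rad and horizontal distance between pot and pan_mark above 0.03 m).
It fails at once if the mallet, the jar or the gouge is moved by more than 20 mm (distance of any of mallet, jar, gouge from where it was at the start of the episode above 0.02 m).
It also fails if it takes over 72 s, if anything falls off the work surface, if the arm or the gripper's body presses on something with over 40 N, if the wrist force passes 120 N, or if a joint passes its speed limit or range.

### The arm

A 6-joint arm with a two-finger parallel gripper is mounted at the origin on the work surface. World frame = base frame: x ahead of the robot, y to its left, z up, the work surface at z = 0. Lengths are in m, angles in rad, forces in N, time in s.
With the tool pointing down it reaches from about 0.35 to 0.875 m from the base axis. Payload 4.2 kg.
Tool frame: the origin (TCP) lies at the very end of the fingers, on their centre line; the grasp point (between the pads) lies grasp_offset behind it (grasp_offset is the distance from the TCP to the grasp point, in m); z points along the fingers, y is the line along which they close (so a half turn about z gives the same grasp; the last joint's range is limited). The gripper opens to 87 mm and grips with 3 to 60 N. Pads are 19 mm wide; open, the fingers measure 117 mm over their backs; the gripper's body (75 mm by 190 mm) begins 51 mm behind the grasp point.
Start: joints at [-0.969, 0.385, 0.008, 0, -1.194, -0.259], TCP at [0.21, -0.589, 0.187] pointing down, gripper open.
Joint ranges: [-3.14, 3.14], [-1.21, 2.06], [-1.07, 1.41], [-3.16, 2.05], [-2.99, -0.16], [-3.1, 3.1]. Speed limits (rad/s): [2.79, 2.79, 3.14, 3.14, 3.14, 3.14].

### API

Orientations are given as a 3x3 rotation matrix whose columns are the frame's x, y, z axes.
In Python, from bench import read_state, read_camera, camera_params, finish_job, grasp_offset gives the robot as it stands.
- The arm moves only by the tool carry_out, never from a script. Its argument "motion" is a list that holds one entry, the list of rows, each a list of 7 numbers: the shift along the world's x, y, z in units of 0.15 m (1.0 is 0.15 m), then the turn, a rotation vector about the world's x, y, z in units of 90 degrees (1.0 is 90 degrees), then the opening, from 0 (shut) to 1 (fully open). A call has 1 to 8 rows; each row is the pose to reach, as a shift and turn from the pose commanded when the call began; what a row does not reach only later rows make up. A row lasts 1/12 s, in which the tool goes at most 41.7 mm and 7.16 degrees, less where a joint would pass 70% of its speed; a pose out of reach is approached as far as the arm can. A call with a number of a shift or a turn outside -1 to 1 is refused whole. A call with a gripper value outside its range is refused whole. The fingers move at their own pace and stop on an object; the grip force is fixed at half the most. Time passes only in rows, so rows that repeat a pose let the fingers close. It gives the time, the measured TCP pose, the force, the opening and the grip force at its end, in the units of the state.
- read_state(): the state, without advancing time (a new reading comes with each control period).
- read_camera(name): name is "side" or "top" or "wrist"; returns (picture, depth): 384x512x3 uint8, red, green, blue; 384x512 float32, m along the optical axis (not along the pixel's ray), 0 where there is no reading.
- camera_params(name): a dict with "intrinsics" (3x3 intrinsics, pixels), "eye" and "orientation" of the camera in the world. Camera axes: x right, y up, looking along -z (the intrinsics and any distortion apply to the point x, -y, -z); pixel columns grow to the right and rows downward; lengths in m; the calibration is good to about 2 mm. A picture is of the moment at which its call begins: read the wrist's pose just before it. camera_params takes no time and is no camera call; for the wrist camera it gives the pose at the moment of the call.
- finish_job(): hands the job in; it is judged then, once.
The state is a dict: "time": time; "joints": joint angles; "joint_vel": joint speeds; "joint_torque": joint torques, N m; "tcp_pos": TCP position; "ee_rot": TCP orientation; "force": force on the tool from outside, world axes, zero at the start; "moment": the same for the moment, N m; "width": opening from 0.0 (shut) to 1.0 (fully open); "grasp_force": force on a finger pad.
Only numpy, scipy, OpenCV 4.12 (cv2) and the standard library are available. Lean on these libraries where they do the work, as an engineer would, in place of code of your own. Each camera call takes 0.05 s, during which the arm holds its last target. There are 200 camera calls.

## Working session

There is one attempt and no reset: what is moved stays moved. The work goes in short steps, Python scripts to look and compute and a tool call to move; the robot and the scene stay as the last step left them, time stands still between calls to the robot, and variables do not carry over. Pictures are saved under pics/ and viewed, at most 10 in all, crops included, and the job is handed in when it is done.

Besides the shell and the picture viewer there is one more tool, called as name([rows], argument=value, ...), one row to a line, values as JSON. carry_out: Moves the arm, as the interface text tells. Shifts and turns lie within -1 to 1; 1 stands for 0.15 m of shift or 90 degrees of turn. Its arguments: {"type":"object","properties":{"motion":{"type":"array"}},"required":["motion"]}

```bash
ls; mkdir -p pics
cat > h.py <<'E'
import numpy as np, cv2
from bench import *
def pts(name,depth,cp=None):
    cp=cp or camera_params(name);K=np.array(cp["intrinsics"]);v,u=np.indices(depth.shape)
    d=depth;c=np.stack([(u-K[0,2])/K[0,0]*d,-(v-K[1,2])/K[1,1]*d,-d],-1)
    return c@np.array(cp["orientation"]).T+np.array(cp["eye"])
def ray(cp,u,v,z):
    K=np.array(cp["intrinsics"]);r=np.array(cp["orientation"])@np.array([(u-K[0,2])/K[0,0],-(v-K[1,2])/K[1,1],-1])
    e=np.array(cp["eye"]);return e+r*(z-e[2])/r[2]
E
python3 - <<'E'
from h import *
for n in ("top","side"):
    p,d=read_camera(n);cv2.imwrite(f"pics/{n}0.png",p[:,:,::-1]);np.savez(f"{n}0.npz",p=p,d=d)
    cp=camera_params(n);print(n,cp["eye"],cp.keys(),np.round(cp["intrinsics"],1).tolist(),np.round(cp["orientation"],3).tolist())
s=read_state();print(s["time"],s["tcp_pos"],np.round(s["ee_rot"],3).tolist(),grasp_offset)
E
```

```text
pics
top [0.42852842 0.00260153 1.28440888] dict_keys(['intrinsics', 'eye', 'orientation']) [[384.0, 0.0, 253.9], [0.0, 384.0, 198.5], [0.0, 0.0, 1.0]] [[-0.0, 0.992, -0.124], [-1.0, 0.001, 0.01], [0.011, 0.124, 0.992]]
side [-0.3025026   0.85975586  1.10833012] dict_keys(['intrinsics', 'eye', 'orientation']) [[473.2, 0.0, 249.8], [0.0, 473.2, 186.9], [0.0, 0.0, 1.0]] [[-0.707, 0.456, -0.541], [-0.707, -0.445, 0.549], [0.01, 0.77, 0.638]]
0.1 [ 0.20992503 -0.58805625  0.18607624] [[-0.942, -0.336, -0.001], [-0.336, 0.942, 0.002], [0.0, 0.002, -1.0]] 0.0187
```

View pics/top0.png

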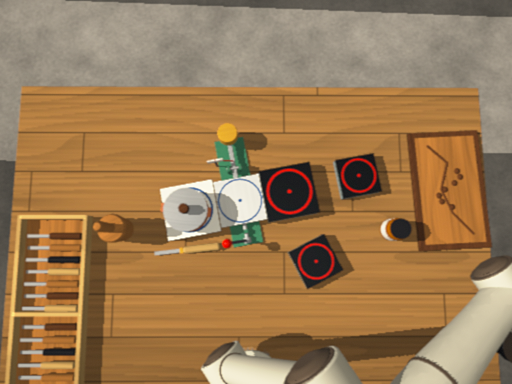

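View pics/side0.png

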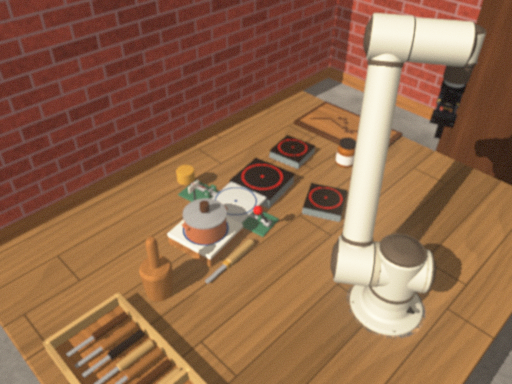

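The top view shows the pot at about (187,209), the plate at (240,200) and the red lever ball at (227,243). The mallet is at (110,228), the jar at (397,229) and the gouge at (155–225,248).

Candidates for the hob are the black tiles with red rings at (290,191), (358,175) and (316,261). The largest is (290,191), in the row beside the plate. The side view shows the same layout.

```bash
cat > m.py <<'E'
from h import *
def masks(p):
    h=cv2.cvtColor(p,cv2.COLOR_RGB2HSV).astype(int);H,S,V=h[...,0],h[...,1],h[...,2]
    return dict(red=((H<6)|(H>174))&(S>180)&(V>110),blue=(H>95)&(H<130)&(S>70)&(V>60),black=(V<60),green=(H>60)&(H<95)&(S>90),white=(S<40)&(V>190))
def show(n,p,d):
    P=pts(n,d);cp=camera_params(n)
    for k,m in masks(p).items():
        c,l,st,ce=cv2.connectedComponentsWithStats(m.astype(np.uint8))
        for i in range(1,c):
            if st[i,4]<(8 if k in("red","blue") else 150):continue
            q=P[(l==i)&(d>0)]
            print(n,k,st[i,4],st[i,:4],ce[i].round(1),"med",np.median(q,0).round(3),"ext",np.ptp(q,0).round(3)) if len(q) else 0
if __name__=="__main__":
    for n in ("top","side"):
        f=np.load(f"{n}0.npz");show(n,f["p"],f["d"])
    f=np.load("top0.npz");P=pts("top",f["d"])
    z=P[...,2];m=(z>.14)&(z<.18)&(abs(P[...,1]-.17)<.12)&(P[...,0]>.35)
    print("knob",P[m].mean(0),P[m][:,2].max(),m.sum())
    f=np.load("side0.npz");P=pts("side",f["d"])
    z=P[...,2];m=(z>.14)&(z<.18)&(abs(P[...,1]-.17)<.12)&(P[...,0]>.35);print("knob side",P[m].mean(0),np.ptp(P[m],axis=0),P[m][:,2].max(),m.sum())
E
python3 m.py
python3 - <<'E'
from h import *
p=np.load("top0.npz")["p"];cv2.imwrite("pics/crop.png",cv2.resize(p[120:290,100:390],None,fx=2.7,fy=2.7,interpolation=cv2.INTER_CUBIC)[:,:,::-1])
E
```

```text
top red 300 [341 158  36  35] [358.1 175. ] med [ 0.662 -0.354  0.039] ext [0.116 0.118 0.018]
top red 480 [266 168  47  47] [288.9 190.9] med [ 0.607 -0.124  0.05 ] ext [0.152 0.15  0.015]
top red 12 [357 174   4   3] [358.5 175. ] med [ 0.662 -0.355  0.038] ext [0.008 0.01  0.007]
top red 19 [287 189   5   5] [289.  190.8] med [ 0.607 -0.124  0.051] ext [0.013 0.013 0.008]
top red 63 [222 239  10   9] [226.4 243.2] med [0.438 0.073 0.133] ext [0.024 0.027 0.013]
top red 324 [298 243  37  37] [315.6 261. ] med [ 0.382 -0.209  0.039] ext [0.114 0.116 0.015]
top red 11 [314 260   4   3] [315.6 260.9] med [ 0.382 -0.209  0.041] ext [0.006 0.01  0.009]
top blue 26 [192 188  19  14] [202.  192.7] med [0.603 0.156 0.05 ] ext [0.043 0.059 0.009]
top blue 12 [227 217  12   5] [232.5 219.8] med [0.512 0.058 0.05 ] ext [0.013 0.035 0.008]
top blue 24 [197 218  14  13] [203.8 225. ] med [0.495 0.15  0.051] ext [0.038 0.041 0.01 ]
top black 456 [336 154  46  45] [358.2 177.2] med [ 0.639 -0.353  0.039] ext [0.146 0.158 0.046]
top black 618 [345 161  28  29] [358.3 175. ] med [ 0.662 -0.355  0.0
[... 3144 characters left out ...]
 med [0.588 0.019 0.052] ext [0.15  0.167 0.085]
side white 298 [168 224  36  28] [182.7 238. ] med [0.574 0.274 0.051] ext [0.133 0.055 0.019]
side white 1021 [337 243  36  37] [354.7 261.6] med [0.071 0.098 0.204] ext [0.097 0.09  0.068]
side white 499 [376 256  34  43] [388.5 277.4] med [-0.009  0.058  0.182] ext [0.071 0.032 0.126]
side white 170 [410 265  17  22] [420.  277.2] med [-0.067  0.012  0.186] ext [0.025 0.043 0.051]
side white 1177 [352 291  58  43] [375.9 315. ] med [-0.009  0.063  0.016] ext [0.176 0.078 0.077]
knob [0.53989483 0.19887854 0.16166196] 0.1683824475738369 94
knob side [1.56441552 0.16754582 0.15954904] [1.35832718 0.20843706 0.03976907] 0.17980682998130393 495
```

View pics/crop.png

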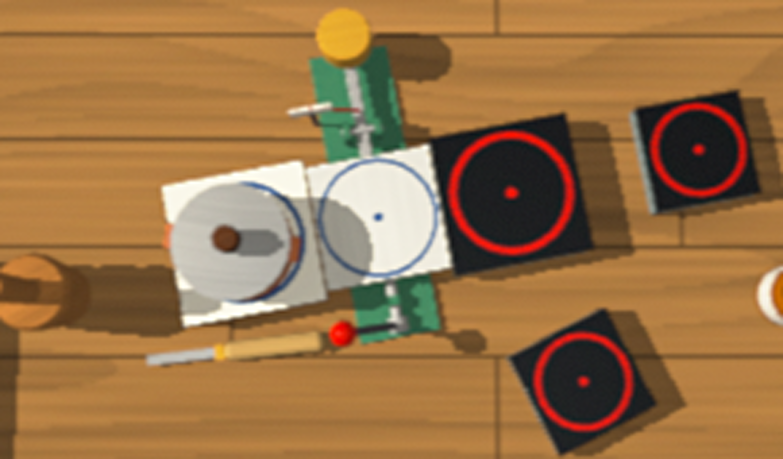

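The crop confirms the hob at pixel (289,191): it has the largest ring and sits in the row. The knob is at about (183.7,208), the plate dot at (240,200) and the ball at (226,243).

Run:
```python
from h import *
cp=camera_params("top");sp=camera_params("side");f=np.load("top0.npz");p=f["p"];g=np.load("side0.npz")["p"]
def knob(p,box):
    x0,x1,y0,y1=box;h=cv2.cvtColor(p,cv2.COLOR_RGB2HSV).astype(int)[y0:y1,x0:x1]
    m=(h[...,1]>90)&(h[...,2]<140);c,l,st,ce=cv2.connectedComponentsWithStats(m.astype(np.uint8))
    for i in range(1,c):
        if st[i,4]>20: print("k",st[i],ce[i]+[x0,y0])
knob(p,(170,200,195,222));knob(g,(192,216,198,216))
print("knob",ray(cp,183.7,208.1,.164))
pl=ray(cp,240,200,.05);hob=ray(cp,289,190.9,.05);sd=ray(sp,262,176,.05);print("plate",pl,"hob",hob,sd)
def tri(u1,v1,u2,v2):
    a=np.array(cp["eye"]);b=np.array(sp["eye"]);r=ray(cp,u1,v1,0)-a;s=ray(sp,u2,v2,0)-b
    t=np.linalg.lstsq(np.stack([r,-s],1),b-a,rcond=None)[0];x,y=a+t[0]*r,b+t[1]*s;return (x+y)/2,np.linalg.norm(x-y)
print("ball",tri(226.4,243.2,257.6,210.1),"hob",tri(289,190.8,261.9,175.9))
P=pts("top",f["d"]);
for n,(u,v) in dict(mallet=(110,228),gouge=(200,246),).items(): print(n,P[v,u])
d=pl-hob;print("dist",np.linalg.norm(d),"yaw",np.arctan2(-d[0],d[1]))
```

```text
k [ 9  9 10  9 71] [183.23943662 208.08450704]
k [ 8  3  9 11 76] [203.68421053 206.23684211]
knob [0.53946661 0.1961311  0.164     ]
plate [0.57727634 0.03454689 0.05      ] hob [ 0.6072685  -0.12453886  0.05      ] [ 0.60803201 -0.12672984  0.05      ]
ball (array([0.43770807, 0.07284333, 0.12220541]), np.float64(0.00028508413867107035)) hob (array([ 0.60699429, -0.12453591,  0.05229352]), np.float64(0.000707953533523062))
mallet [0.48198051 0.41377272 0.14863867]
gouge [0.42954697 0.16433226 0.02614234]
dist 0.1618882521430936 yaw 0.18634108155239296
```

carry_out([
  [[0.1,0.3,0.25,0,0,0,1],[0.2,0.5,0.5,0,0,-0.05,1],[0.3,0.75,0.7,0,0,-0.1,1],[0.4,1,0.8,0,0,-0.1,1],[0.4,1,0.8,0,0,-0.1,1]],
])

```text
time: 0.52
tcp_pos: [0.2705, -0.4371, 0.3085]
ee_rot: [[-0.983, -0.184, 0.001], [-0.184, 0.983, -0.001], [-0.001, -0.001, -1.0]]
force: [-0.4, -0.1, 0.6]
width: 1.001
grasp_force: 0.0
```

carry_out([
  [[0.1,0.25,0,0,0,0,1],[0.2,0.5,0,0,0,0,1],[0.3,0.75,0,0,0,0,1],[0.4,1,0,0,0,0,1],[0.4,1,0,0,0,0,1]],
])

```text
time: 0.93
tcp_pos: [0.3317, -0.2836, 0.3072]
ee_rot: [[-0.981, -0.192, 0.002], [-0.192, 0.981, 0.001], [-0.002, 0.001, -1.0]]
force: [0.1, -0.5, 0.2]
width: 0.999
grasp_force: 0.0
```

carry_out([
  [[0.1,0.25,0,0,0,0,1],[0.2,0.5,0,0,0,0,1],[0.3,0.75,0,0,0,0,1],[0.4,1,0,0,0,0,1],[0.4,1,0,0,0,0,1]],
])

```text
time: 1.35
tcp_pos: [0.3918, -0.1339, 0.3067]
ee_rot: [[-0.981, -0.192, 0.001], [-0.192, 0.981, 0.001], [-0.001, 0.001, -1.0]]
force: [0.1, -0.6, 0.3]
width: 0.999
grasp_force: 0.0
```

carry_out([
  [[0.1,0.25,0,0,0,0,1],[0.2,0.5,0,0,0,0,1],[0.3,0.75,0,0,0,0,1],[0.4,1,0,0,0,0,1],[0.4,1,0,0,0,0,1]],
])

```text
time: 1.77
tcp_pos: [0.4519, 0.0158, 0.3059]
ee_rot: [[-0.982, -0.19, -0.001], [-0.19, 0.982, 0.001], [0.001, 0.001, -1.0]]
force: [-0.2, -0.7, 0.1]
width: 1.0
grasp_force: 0.0
```

carry_out([
  [[0.1,0.25,0,0,0,0,1],[0.2,0.5,0,0,0,0,1],[0.3,0.75,0,0,0,0,1],[0.4,0.95,0,0,0,0,1],[0.4,1,0,0,0,0,1],[0.4,1,0,0,0,0,1]],
])

```text
time: 2.27
tcp_pos: [0.5103, 0.1626, 0.3054]
ee_rot: [[-0.982, -0.186, -0.003], [-0.186, 0.982, -0.001], [0.003, -0.001, -1.0]]
force: [0.5, -0.7, -0.3]
width: 0.999
grasp_force: 0.0
```

carry_out([
  [[0.19,0.23,0,0,0,0,1],[0.19,0.23,0,0,0,0,1],[0.19,0.23,0,0,0,0,1]],
])

```text
time: 2.52
tcp_pos: [0.5389, 0.1954, 0.3057]
ee_rot: [[-0.983, -0.184, -0.002], [-0.184, 0.983, -0.001], [0.002, -0.001, -1.0]]
force: [0.6, -0.2, -1.2]
width: 1.001
grasp_force: 0.0
```

Run:
```python
from h import *
s=read_state();cp=camera_params("wrist");p,d=read_camera("wrist");cv2.imwrite("pics/w1.png",p[:,:,::-1]);np.savez("w1.npz",p=p,d=d)
print(s["tcp_pos"],cp)
```

```text
[0.53889062 0.19539646 0.3057339 ] {'intrinsics': array([[268.00370529,   0.        , 257.19249236],
       [  0.        , 268.00370529, 191.18105054],
       [  0.        ,   0.        ,   1.        ]]), 'eye': array([0.4554344 , 0.18030018, 0.50304815]), 'orientation': array([[-0.18364618, -0.93630383, -0.29934798],
       [ 0.9829918 , -0.17526227, -0.05486574],
       [-0.0010934 , -0.3043325 ,  0.95256524]])}
```

View pics/w1.png

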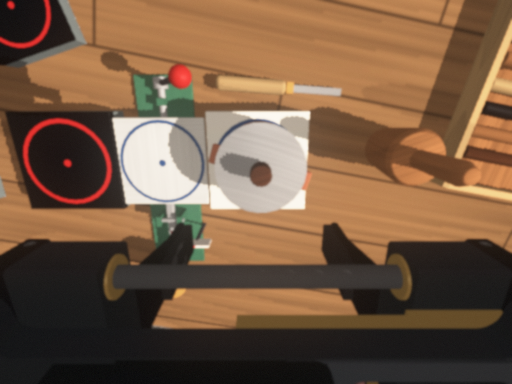

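The wrist view shows the knob at (260,174), the plate dot at (162,163), the hob dot at (67,163) and the ball at (180,76).

Run:
```python
from h import *
cp=dict(intrinsics=[[268.0037,0,257.19249],[0,268.0037,191.18105],[0,0,1]],eye=[0.4554344,0.18030018,0.50304815],orientation=[[-0.18364618,-0.93630383,-0.29934798],[0.9829918,-0.17526227,-0.05486574],[-0.0010934,-0.3043325,0.95256524]])
f=np.load("w1.npz");p,d=f["p"],f["d"];h=cv2.cvtColor(p,cv2.COLOR_RGB2HSV).astype(int)
def cc(m,box,name,z):
    x0,x1,y0,y1=box;c,l,st,ce=cv2.connectedComponentsWithStats(m[y0:y1,x0:x1].astype(np.uint8));i=1+st[1:,4].argmax()
    u,v=ce[i]+[x0,y0];print(name,st[i,2:],(u,v),ray(cp,u,v,z).round(4));return u,v
k=cc((h[...,1]>70)&(h[...,2]<150),(235,285,155,197),"knob",.155)
pd=cc((h[...,0]>95)&(h[...,0]<130)&(h[...,1]>60),(155,170,156,170),"plate",.05)
hd=cc((h[...,1]>150),(58,76,155,172),"hob",.05)
b=cc((h[...,1]>180)&((h[...,0]<6)|(h[...,0]>174)),(160,200,60,95),"ball",.12)
P=pts("wrist",d,cp);q=P[160:192,245:277].reshape(-1,3);q=q[q[:,2]>.145];print("knobdepth",q.mean(0),q[q[:,2]>.158].mean(0),np.percentile(q[:,2],[50,98]))
tp=camera_params("top")
def tri(a_,b_):
    a=np.array(cp["eye"]);b=np.array(tp["eye"]);r=ray(cp,*a_,0)-a;s=ray(tp,*b_,0)-b
    t=np.linalg.lstsq(np.stack([r,-s],1),b-a,rcond=None)[0];x,y=a+t[0]*r,b+t[1]*s;return (x+y)/2,np.linalg.norm(x-y)
for n,x,y in(("knob",k,(183.4,208.1)),("plate",pd,(240,200)),("hob",hd,(289,190.9)),("ball",b,(226.4,243.2))):print(n,*tri(x,y))
```

```text
knob [ 22  22 377] (np.float64(260.45888594164455), np.float64(174.42705570291778)) [0.5409 0.2003 0.155 ]
plate [ 5  4 16] (np.float64(162.0), np.float64(162.5)) [0.5771 0.0363 0.05  ]
hob [11 10 82] (np.float64(67.08536585365854), np.float64(162.6219512195122)) [ 0.6073 -0.124   0.05  ]
ball [ 22  24 368] (np.float64(179.6576086956522), np.float64(75.63586956521739)) [0.4373 0.0724 0.12  ]
knobdepth [0.53893331 0.20015162 0.16451674] [0.53980191 0.20034484 0.16576872] [0.16328414 0.1651653 ]
knob [0.54124607 0.19987719 0.15133924] 0.0016773819690550434
plate [0.57804611 0.0347602  0.04548795] 0.0004880716021032052
hob [ 0.6074707  -0.12460188  0.04914564] 0.00016382297104994194
ball [0.43762407 0.07297926 0.12202101] 0.0003914866918582829
```

carry_out([
  [[0.01,0.025,-0.2,0,0,0,1],[0.01,0.025,-0.45,0,0,0,1],[0.01,0.025,-0.7,0,0,0,1],[0.01,0.025,-0.85,0,0,0,1],[0.01,0.025,-0.95,0,0,0,1],[0.01,0.025,-0.95,0,0,0,1]],
])

```text
time: 3.07
tcp_pos: [0.5373, 0.1968, 0.1616]
ee_rot: [[-0.983, -0.183, -0.006], [-0.183, 0.983, -0.003], [0.007, -0.002, -1.0]]
force: [-0.0, 0.1, -0.8]
width: 0.998
grasp_force: 0.0
```

carry_out([
  [[0,0,-0.08,0,0,0,1],[0,0,-0.14,0,0,0,1],[0,0,-0.16,0,0,0,1],[0,0,-0.16,0,0,0,1]],
])

```text
time: 3.4
tcp_pos: [0.5399, 0.199, 0.1408]
ee_rot: [[-0.983, -0.184, -0.0], [-0.184, 0.983, -0.0], [0.0, -0.0, -1.0]]
force: [0.3, -0.1, 0.3]
width: 0.998
grasp_force: 0.0
```

carry_out([
  [[0,0,-0.015,0,0,0,0.8],[0,0,-0.015,0,0,0,0.6],[0,0,-0.015,0,0,0,0.45],[0,0,-0.015,0,0,0,0.35],[0,0,-0.015,0,0,0,0.25],[0,0,-0.015,0,0,0,0.25],[0,0,-0.015,0,0,0,0.25],[0,0,-0.015,0,0,0,0.25]],
])

```text
time: 4.07
tcp_pos: [0.5401, 0.1997, 0.1383]
ee_rot: [[-0.983, -0.185, -0.0], [-0.185, 0.983, -0.0], [0.0, -0.0, -1.0]]
force: [0.5, 0.2, 1.0]
width: 0.477
grasp_force: 0.0
```

carry_out([
  [[0,0,0,0,0,0,0.2],[0,0,0,0,0,0,0.2],[0,0,0,0,0,0,0.2],[0,0,0,0,0,0,0.2],[0,0,0,0,0,0,0.2],[0,0,0,0,0,0,0.2]],
])

```text
time: 4.57
tcp_pos: [0.5401, 0.1996, 0.1383]
ee_rot: [[-0.983, -0.185, 0.0], [-0.185, 0.983, -0.0], [-0.0, -0.0, -1.0]]
force: [0.0, 0.3, 0.7]
width: 0.204
grasp_force: 0.0
```

Run:
```python
from h import *
p,d=read_camera("side");q,_=read_camera("wrist");s=read_state();print(s["width"],s["grasp_force"],s["force"])
a=cv2.resize(p[140:270,150:290],(480,446),interpolation=cv2.INTER_CUBIC);cv2.imwrite("pics/g.png",np.hstack([a,cv2.resize(q[60:300,140:312],(319,446))])[:,:,::-1])
```

```text
0.20234750039359012 0.0 [-0.22153169  0.54199693 -0.54546574]
```

View pics/g.png

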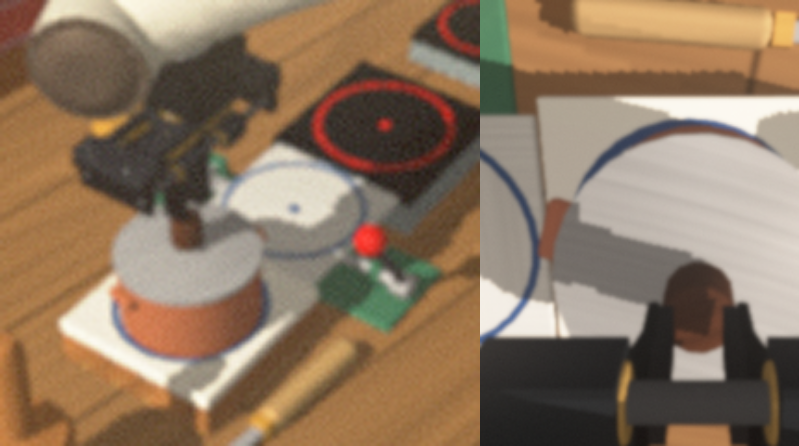

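The grab shows the fingers closed to about 18 mm beside the knob with no grip force. It looks as if the knob sits on the fingers' robot side, so I'm checking the geometry.

Run:
```python
from h import *
s=read_state();cp=camera_params("wrist");p,d=read_camera("wrist");sp=camera_params("side");g,e=read_camera("side")
def proj(cp,X):
    K=np.array(cp["intrinsics"]);c=np.array(cp["orientation"]).T@(np.array(X)-cp["eye"]);return (K[0,0]*c[0]/-c[2]+K[0,2],K[1,2]-K[1,1]*c[1]/-c[2])
t=s["tcp_pos"];print(t)
for n,c in(("w",cp),("s",sp)):print(n,"tcp",proj(c,t),"knobtop",proj(c,[.540,.199,.164]),"knobbase",proj(c,[.54,.199,.134]))
P=pts("wrist",d,cp);h=cv2.cvtColor(p,cv2.COLOR_RGB2HSV).astype(int)
m=(h[...,1]>70)&(h[...,2]<160)&(P[...,2]>.13)&(P[...,2]<.175)&(np.hypot(P[...,0]-.54,P[...,1]-.2)<.05);q=P[m];v,u=np.nonzero(m)
print("w knob",m.sum(),u.min(),u.max(),v.min(),v.max(),q.min(0),q.max(0));t_=q[q[:,2]>.158];print(t_.mean(0),t_.min(0),t_.max(0))
P=pts("side",e,sp);h=cv2.cvtColor(g,cv2.COLOR_RGB2HSV).astype(int)
m=(np.hypot(P[...,0]-.54,P[...,1]-.2)<.06)&(P[...,2]>.132)&(P[...,2]<.168);q=P[m];v,u=np.nonzero(m);print("s",m.sum(),u.min(),u.max(),v.min(),v.max(),q.min(0),q.max(0))
x=cv2.resize(np.vstack([p[150:270,200:320],g[185:235,180:230].repeat(2,0).repeat(2,1)[:, :100].copy() if 0 else cv2.resize(g[180:230,178:228],(120,120))]),None,fx=2.5,fy=2.5,interpolation=cv2.INTER_CUBIC);cv2.imwrite("pics/g2.png",x[:,:,::-1])
```

```text
[0.54009792 0.19964608 0.1382864 ]
w tcp (np.float64(256.8469160789717), np.float64(217.18422646919436)) knobtop (np.float64(255.92400979819138), np.float64(231.43149725904735)) knobbase (np.float64(256.094559031333), np.float64(214.83582021427554))
s tcp (np.float64(204.33858515748443), np.float64(209.61648453094213)) knobtop (np.float64(204.0825619976493), np.float64(203.19157592581465)) knobbase (np.float64(204.59369596126984), np.float64(210.57450928417936))
w knob 1258 240 276 202 249 [0.52602371 0.18638637 0.13930285] [0.55484337 0.21217164 0.17394659]
[0.53861271 0.19996088 0.16313473] [0.52607938 0.18667895 0.15803177] [0.55484337 0.21217164 0.17394659]
s 216 185 223 200 222 [0.48417582 0.146628   0.13200638] [0.58200704 0.25400644 0.16786468]
```

View pics/g2.png

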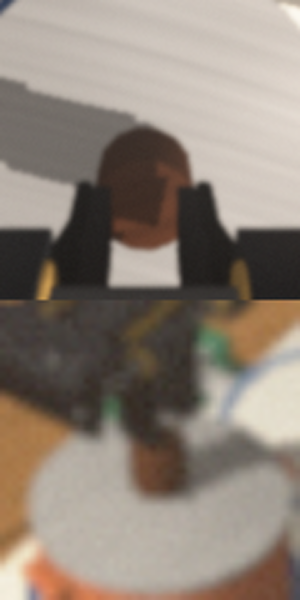

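The fingertips appear to end at the knob's top in both views, higher than the TCP reading suggests. I'll read the tip height from the depth image.

Run:
```python
from h import *
s=read_state();cp=camera_params("wrist");p,d=read_camera("wrist")
P=pts("wrist",d,cp);v=p.max(-1)
for r in range(216,264,6):
    print(r,[(c,v[r,c],P[r,c].round(3).tolist()) for c in (236,240,258,274,279)])
```

```text
216 [(236, np.uint8(112), [0.546, 0.183, 0.13]), (240, np.uint8(70), [0.538, 0.186, 0.145]), (258, np.uint8(64), [0.528, 0.198, 0.164]), (274, np.uint8(97), [0.531, 0.211, 0.151]), (279, np.uint8(208), [0.54, 0.218, 0.129])]
222 [(236, np.uint8(93), [0.552, 0.184, 0.129]), (240, np.uint8(58), [0.537, 0.187, 0.16]), (258, np.uint8(62), [0.533, 0.199, 0.164]), (274, np.uint8(100), [0.531, 0.21, 0.163]), (279, np.uint8(155), [0.544, 0.219, 0.13])]
228 [(236, np.uint8(37), [0.531, 0.185, 0.181]), (240, np.uint8(39), [0.533, 0.187, 0.178]), (258, np.uint8(63), [0.537, 0.2, 0.164]), (274, np.uint8(44), [0.528, 0.209, 0.178]), (279, np.uint8(41), [0.527, 0.212, 0.181])]
234 [(236, np.uint8(38), [0.533, 0.185, 0.187]), (240, np.uint8(38), [0.533, 0.188, 0.186]), (258, np.uint8(63), [0.542, 0.201, 0.163]), (274, np.uint8(42), [0.529, 0.208, 0.186]), (279, np.uint8(42), [0.528, 0.211, 0.187])]
240 [(236, np.uint8(38), [0.533, 0.186, 0.195]), (240, np.uint8(38), [0.532, 0.188, 0.195]), (258, np.uint8(88), [0.547, 0.202, 0.164]), (274, np.uint8(38), [0.528, 0.208, 0.195]), (279, np.uint8(40), [0.528, 0.211, 0.195])]
246 [(236, np.uint8(38), [0.532, 0.186, 0.202]), (240, np.uint8(36), [0.532, 0.189, 0.202]), (258, np.uint8(105), [0.551, 0.203, 0.164]), (274, np.uint8(38), [0.529, 0.208, 0.2]), (279, np.uint8(40), [0.528, 0.21, 0.202])]
252 [(236, np.uint8(36), [0.533, 0.187, 0.207]), (240, np.uint8(34), [0.532, 0.189, 0.208]), (258, np.uint8(196), [0.577, 0.207, 0.128]), (274, np.uint8(36), [0.533, 0.208, 0.2]), (279, np.uint8(38), [0.528, 0.21, 0.208])]
258 [(236, np.uint8(34), [0.533, 0.187, 0.213]), (240, np.uint8(36), [0.531, 0.189, 0.215]), (258, np.uint8(205), [0.583, 0.209, 0.128]), (274, np.uint8(34), [0.531, 0.207, 0.211]), (279, np.uint8(38), [0.528, 0.209, 0.215])]
```

The depth image puts the real tips at z≈0.176, about 36 mm above the reported TCP, so they are above the knob. I'll reopen and recheck before going lower.

carry_out([
  [[0,0,0,0,0,0,0.7],[0,0,0,0,0,0,0.7],[0,0,0,0,0,0,0.7],[0,0,0,0,0,0,0.7],[0,0,0,0,0,0,0.7],[0,0,0,0,0,0,0.7],[0,0,0,0,0,0,0.7],[0,0,0,0,0,0,0.7]],
])

```text
time: 5.48
tcp_pos: [0.5401, 0.1996, 0.1383]
ee_rot: [[-0.983, -0.185, 0.0], [-0.185, 0.983, 0.0], [-0.0, 0.0, -1.0]]
force: [0.5, 0.9, -0.4]
width: 0.674
grasp_force: 0.0
```

```bash
cat > tip.py <<'E'
from h import *
s=read_state();cp=camera_params("wrist");p,d=read_camera("wrist");P=pts("wrist",d,cp);t=s["tcp_pos"];v=p.max(-1)
R=np.array(s["ee_rot"]);L=(P-t)@R
for sg in(-1,1):
    m=(v<60)&(abs(L[...,0])<.014)&(sg*L[...,1]>.004)&(sg*L[...,1]<.062)&(L[...,2]<.003)&(L[...,2]>-.09);q=L[m]
    print("finger",sg,len(q),"tool xyz pct",np.percentile(q,[2,50,98],axis=0).round(4).tolist())
h=cv2.cvtColor(p,cv2.COLOR_RGB2HSV).astype(int)
print(t,s["width"],s["force"],s["grasp_force"])
E
python3 tip.py
```

```text
finger -1 1208 tool xyz pct [[-0.0073, -0.0408, -0.0876], [0.01, -0.0324, -0.0666], [0.012, -0.0084, -0.0154]]
finger 1 1156 tool xyz pct [[-0.0077, 0.0296, -0.088], [0.0099, 0.0333, -0.0682], [0.0119, 0.0413, -0.0403]]
[0.54011516 0.19964679 0.13831648] 0.6744860845165934 [ 0.46865172  0.94392794 -0.43209154] 0.0
```

carry_out([
  [[0,0,-0.05,0,0,0,0.7],[0,0,-0.1,0,0,0,0.7],[0,0,-0.15,0,0,0,0.7],[0,0,-0.15,0,0,0,0.7]],
])

```text
time: 5.87
tcp_pos: [0.5386, 0.1989, 0.1133]
ee_rot: [[-0.983, -0.184, -0.004], [-0.184, 0.983, -0.002], [0.004, -0.001, -1.0]]
force: [0.1, -0.3, 0.1]
width: 0.7
grasp_force: 0.0
```

```bash
python3 tip.py
```

```text
finger -1 1438 tool xyz pct [[-0.0073, -0.0415, -0.0872], [0.0098, -0.0325, -0.0619], [0.0119, -0.0049, -0.0318]]
finger 1 1221 tool xyz pct [[-0.0079, 0.0077, -0.0878], [0.0098, 0.034, -0.0661], [0.012, 0.0421, -0.0389]]
[0.53862518 0.19887008 0.11325857] 0.7000718397926576 [ 0.126319   -0.27299393  0.12680325] 0.0
```

carry_out([
  [[0,0,-0.04,0,0,0,0.7],[0,0,-0.07,0,0,0,0.5],[0,0,-0.07,0,0,0,0.3],[0,0,-0.07,0,0,0,0.2],[0,0,-0.07,0,0,0,0.2],[0,0,-0.07,0,0,0,0.2],[0,0,-0.07,0,0,0,0.2],[0,0,-0.07,0,0,0,0.2]],
])

```text
time: 6.58
tcp_pos: [0.5403, 0.1999, 0.1056]
ee_rot: [[-0.983, -0.185, 0.001], [-0.185, 0.983, 0.001], [-0.001, 0.0, -1.0]]
force: [-1.1, 0.9, -0.8]
width: 0.336
grasp_force: 30.0
```

carry_out([
  [[0,0,0,0,0,0,0.2],[0,0,0,0,0,0,0.2],[0,0,0,0,0,0,0.2],[0,0,0,0,0,0,0.2]],
])

```text
time: 6.92
tcp_pos: [0.5402, 0.1999, 0.1056]
ee_rot: [[-0.983, -0.185, 0.001], [-0.185, 0.983, 0.0], [-0.001, 0.0, -1.0]]
force: [0.6, 0.9, 1.3]
width: 0.333
grasp_force: 30.0
```

carry_out([
  [[0.018,-0.08,0,0,0,0,0.2],[0.036,-0.16,0,0,0,0,0.2],[0.054,-0.24,0,0,0,0,0.2],[0.072,-0.32,0,0,0,0,0.2],[0.09,-0.4,0,0,0,0,0.2],[0.108,-0.48,0,0,0,0,0.2],[0.124,-0.55,0,0,0,0,0.2],[0.124,-0.55,0,0,0,0,0.2]],
])

```text
time: 7.58
tcp_pos: [0.5595, 0.1157, 0.1056]
ee_rot: [[-0.983, -0.184, 0.001], [-0.184, 0.983, -0.0], [-0.001, -0.001, -1.0]]
force: [1.8, -2.0, 1.0]
width: 0.337
grasp_force: 30.0
```

carry_out([
  [[0.018,-0.08,0,0,0,0,0.2],[0.036,-0.16,0,0,0,0,0.2],[0.054,-0.24,0,0,0,0,0.2],[0.072,-0.32,0,0,0,0,0.2],[0.09,-0.4,0,0,0,0,0.2],[0.108,-0.48,0,0,0,0,0.2],[0.123,-0.545,0,0,0,0,0.2],[0.123,-0.545,0,0,0,0,0.2]],
])

```text
time: 8.25
tcp_pos: [0.5775, 0.034, 0.1054]
ee_rot: [[-0.983, -0.184, 0.0], [-0.184, 0.983, -0.001], [0.0, -0.001, -1.0]]
force: [0.8, -2.4, 0.7]
width: 0.333
grasp_force: 30.0
```

```bash
cat > chk.py <<'E'
from h import *
cp=camera_params("top");p,d=read_camera("top");P=pts("top",d,cp);s=read_state();t=s["tcp_pos"]
h=cv2.cvtColor(p,cv2.COLOR_RGB2HSV).astype(int)
# lid: z in .115-.132 plane patch
q=P[(P[...,2]>.118)&(P[...,2]<.136)&(np.hypot(P[...,0]-t[0],P[...,1]-t[1])<.09)&(h[...,1]<60)]
(c,r)=cv2.minEnclosingCircle((q[:,:2]*1000).astype(np.float32)) if len(q)>5 else ((0,0),0)
m=(h[...,1]>180)&((h[...,0]<6)|(h[...,0]>174));n,l,st,ce=cv2.connectedComponentsWithStats(m.astype(np.uint8))
print("lid",len(q),c,r,"tcp",t,s["time"])
for i in range(1,n):
    if st[i,4]>20 and st[i,4]<120: print("ball?",ce[i],np.median(P[l==i],0).round(4))
sp=camera_params("side");g,e=read_camera("side");Q=pts("side",e,sp)
k=cv2.cvtColor(g,cv2.COLOR_RGB2HSV).astype(int);b=(k[...,1]>180)&((k[...,0]<6)|(k[...,0]>174))&(Q[...,2]>.09)&(Q[...,2]<.17)&(Q[...,0]>.35)&(Q[...,0]<.52)
if b.sum():print("ball side",b.sum(),np.median(Q[b],0).round(4))
E
python3 chk.py
```

```text
lid 393 (564.94091796875, 32.38261413574219) 64.79090881347656 tcp [0.57745269 0.03401776 0.10538331] 8.3
ball? [289. 191.] [ 0.6067 -0.1244  0.0516]
ball? [226.44444444 243.28571429] [0.4383 0.0731 0.1336]
ball side 48 [0.4318 0.078  0.1304]
```

carry_out([
  [[0,0,0,0,0,0,0.7],[0,0,0,0,0,0,0.7],[0,0,0,0,0,0,0.7],[0,0,0,0,0,0,0.7],[0,0,0,0,0,0,0.7],[0,0,0,0,0,0,0.7],[0,0,0,0,0,0,0.7]],
])

```text
time: 8.93
tcp_pos: [0.577, 0.0356, 0.1052]
ee_rot: [[-0.983, -0.185, -0.0], [-0.185, 0.983, 0.0], [0.0, 0.0, -1.0]]
force: [0.2, 0.3, 0.0]
width: 0.68
grasp_force: 0.0
```

carry_out([
  [[0,0,0.1,0,0,0,0.7],[0,0,0.25,0,0,0,0.7],[0,0,0.4,0,0,0,0.7],[-0.2,0,0.6,0,0,0,0.6],[-0.4,0.1,0.7,0,0,0,0.6],[-0.6,0.15,0.7,0,0,0,0.6],[-0.8,0.2,0.7,0,0,0,0.6],[-0.93,0.25,0.7,0,0,0,0.6]],
])

```text
time: 9.6
tcp_pos: [0.4351, 0.0728, 0.2107]
ee_rot: [[-0.983, -0.184, 0.0], [-0.184, 0.983, 0.001], [-0.0, 0.001, -1.0]]
force: [0.3, -0.5, -0.6]
width: 0.605
grasp_force: 0.0
```

```bash
python3 chk.py; python3 tip.py
python3 - <<'E'
from h import *
cp=camera_params("top");p,d=read_camera("top");h=cv2.cvtColor(p,cv2.COLOR_RGB2HSV).astype(int);P=pts("top",d,cp)
m=(P[...,2]>.152)&(P[...,2]<.172)&(h[...,1]>80)&(np.hypot(P[...,0]-.577,P[...,1]-.035)<.04)
v,u=np.nonzero(m);print("knob",m.sum(),ray(cp,u.mean(),v.mean(),.16),P[m].mean(0))
E
```

```text
lid 22 (517.74560546875, 53.385677337646484) 18.545286178588867 tcp [0.43282721 0.07317729 0.21075502] 9.65
ball? [289. 191.] [ 0.6066 -0.1246  0.0506]
ball side 50 [0.4325 0.0776 0.1298]
finger -1 1144 tool xyz pct [[-0.0078, -0.0375, -0.0879], [0.01, -0.0298, -0.0686], [0.0119, -0.0256, -0.0392]]
finger 1 75 tool xyz pct [[-0.0082, 0.0285, -0.0899], [-0.0053, 0.0313, -0.0855], [0.0002, 0.0316, -0.0832]]
[0.43513268 0.0731896  0.21101348] 0.5998456266615498 [ 1.19393129 -0.29388251  1.07263675] 0.0
knob 66 [0.57780614 0.03368446 0.16      ] [0.57734834 0.03358777 0.16347387]
```

carry_out([
  [[0,0,-0.2,0,0,0,0.6],[0,0,-0.4,0,0,0,0.6],[0,0,-0.55,0,0,0,0.6],[0,0,-0.65,0,0,0,0.6],[0,0,-0.65,0,0,0,0.6]],
])

```text
time: 10.22
tcp_pos: [0.4361, 0.0716, 0.1093]
ee_rot: [[-0.983, -0.183, -0.007], [-0.183, 0.983, -0.003], [0.008, -0.002, -1.0]]
force: [-0.4, 0.4, 0.2]
width: 0.598
grasp_force: 0.0
```

carry_out([
  [[0,0,-0.1,0,0,0,0.6],[0,0,-0.18,0,0,0,0.6],[0,0,-0.23,0,0,0,0.55],[0,0,-0.23,0,0,0,0.5],[0,0,-0.23,0,0,0,0.5]],
])

```text
time: 10.63
tcp_pos: [0.4384, 0.0729, 0.0787]
ee_rot: [[-0.983, -0.185, 0.0], [-0.185, 0.983, -0.0], [-0.0, -0.0, -1.0]]
force: [-0.2, 0.2, 0.1]
width: 0.517
grasp_force: 0.0
```

```bash
python3 tip.py
python3 - <<'E'
from h import *
q,_=read_camera("wrist");p,_=read_camera("side")
cv2.imwrite("pics/l.png",np.hstack([cv2.resize(p[150:260,190:320],(390,330),interpolation=cv2.INTER_CUBIC),cv2.resize(q[100:340,140:400],(358,330))])[:,:,::-1])
E
```

```text
finger -1 1135 tool xyz pct [[-0.0071, -0.034, -0.0868], [0.01, -0.0262, -0.0675], [0.012, -0.022, -0.0381]]
finger 1 1028 tool xyz pct [[-0.0064, 0.023, -0.0877], [0.01, 0.0271, -0.0668], [0.0119, 0.0341, -0.0393]]
[0.43844314 0.07294041 0.07869594] 0.5165488171750071 [-0.18229984  0.21067558  0.05513858] 0.0
```

View pics/l.png

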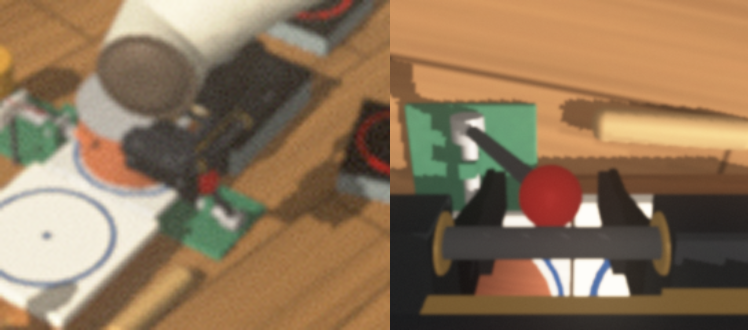

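The ball at about (550,195) in the right panel is cleanly between the fingers, and the pot stands on the plate. I'm swinging the lever over.

carry_out([
  [[0.012,-0.065,0.01,0,0,0,0.5],[0.025,-0.131,0.035,0,0,0,0.5],[0.037,-0.197,0.06,0,0,0,0.5],[0.049,-0.262,0.085,0,0,0,0.5],[0.062,-0.328,0.1,0,0,0,0.5],[0.074,-0.393,0.113,0,0,0,0.5],[0.086,-0.459,0.115,0,0,0,0.5],[0.098,-0.524,0.113,0,0,0,0.5]],
])

```text
time: 11.45
tcp_pos: [0.4522, -0.0071, 0.0952]
ee_rot: [[-0.983, -0.184, -0.0], [-0.184, 0.983, -0.0], [0.0, -0.0, -1.0]]
force: [-1.0, 0.3, 0.2]
width: 0.505
grasp_force: 0.5
```

carry_out([
  [[0.012,-0.065,-0.006,0,0,0,0.5],[0.025,-0.131,-0.017,0,0,0,0.5],[0.037,-0.197,-0.037,0,0,0,0.5],[0.049,-0.262,-0.06,0,0,0,0.5],[0.058,-0.31,-0.08,0,0,0,0.5],[0.062,-0.33,-0.09,0,0,0,0.5],[0.062,-0.33,-0.09,0,0,0,0.5],[0.062,-0.33,-0.09,0,0,0,0.5]],
])

```text
time: 12.12
tcp_pos: [0.4615, -0.0554, 0.0815]
ee_rot: [[-0.983, -0.184, -0.001], [-0.184, 0.983, -0.0], [0.001, -0.0, -1.0]]
force: [-0.2, -0.5, 0.5]
width: 0.502
grasp_force: 0.0
```

```bash
python3 chk.py
cat > knob.py <<'E'
from h import *
cp=camera_params("top");p,d=read_camera("top");h=cv2.cvtColor(p,cv2.COLOR_RGB2HSV).astype(int);P=pts("top",d,cp)
for c in((.577,.035),(.607,-.124)):
    m=(P[...,2]>.138)&(P[...,2]<.172)&(h[...,1]>80)&(h[...,0]<20)&(np.hypot(P[...,0]-c[0],P[...,1]-c[1])<.04);v,u=np.nonzero(m)
    if m.sum()>15:print("knob",m.sum(),np.median(P[m][:,2]),ray(cp,u.mean(),v.mean(),.16))
E
python3 knob.py
```

```text
lid 4 (0, 0) 0 tcp [ 0.46160096 -0.05516517  0.08166149] 12.1667
ball side 9 [ 0.4499 -0.0475  0.1294]
knob 62 0.15425780572800973 [0.57639216 0.03318316 0.16      ]
```

The knob top has dropped 10 mm, so the beam has dipped with the pot standing free. I'm dwelling one second, then swinging the lever back.

carry_out([
  [[0,0,0,0,0,0,0.5],[0,0,0,0,0,0,0.5],[0,0,0,0,0,0,0.5],[0,0,0,0,0,0,0.5],[0,0,0,0,0,0,0.5],[0,0,0,0,0,0,0.5],[0,0,0,0,0,0,0.5],[0,0,0,0,0,0,0.5]],
])

```text
time: 12.93
tcp_pos: [0.4616, -0.0552, 0.0817]
ee_rot: [[-0.983, -0.185, -0.0], [-0.185, 0.983, -0.0], [0.0, -0.0, -1.0]]
force: [0.3, -0.4, -0.5]
width: 0.5
grasp_force: 0.0
```

carry_out([
  [[0,0,0,0,0,0,0.5],[0,0,0,0,0,0,0.5],[0,0,0,0,0,0,0.5],[0,0,0,0,0,0,0.5],[0,0,0,0,0,0,0.5],[0,0,0,0,0,0,0.5]],
])

```text
time: 13.43
tcp_pos: [0.4616, -0.0552, 0.0817]
ee_rot: [[-0.983, -0.185, -0.0], [-0.185, 0.983, 0.0], [0.0, 0.0, -1.0]]
force: [1.0, -1.0, 0.1]
width: 0.501
grasp_force: 0.0
```

carry_out([
  [[-0.012,0.065,0.005,0,0,0,0.5],[-0.025,0.131,0.025,0,0,0,0.5],[-0.037,0.197,0.05,0,0,0,0.5],[-0.049,0.262,0.07,0,0,0,0.5],[-0.062,0.328,0.085,0,0,0,0.5],[-0.074,0.393,0.095,0,0,0,0.5],[-0.086,0.459,0.1,0,0,0,0.5],[-0.098,0.524,0.098,0,0,0,0.5]],
])

```text
time: 14.1
tcp_pos: [0.4467, 0.0247, 0.0966]
ee_rot: [[-0.983, -0.185, 0.0], [-0.185, 0.983, 0.0], [-0.0, 0.0, -1.0]]
force: [0.7, -2.3, 1.2]
width: 0.498
grasp_force: 1.0
```

carry_out([
  [[-0.012,0.065,-0.01,0,0,0,0.5],[-0.025,0.131,-0.022,0,0,0,0.5],[-0.037,0.197,-0.042,0,0,0,0.5],[-0.049,0.262,-0.063,0,0,0,0.5],[-0.06,0.32,-0.085,0,0,0,0.5],[-0.07,0.37,-0.1,0,0,0,0.5],[-0.07,0.37,-0.1,0,0,0,0.5],[-0.07,0.37,-0.1,0,0,0,0.5]],
])

```text
time: 14.77
tcp_pos: [0.4361, 0.0794, 0.081]
ee_rot: [[-0.983, -0.185, -0.001], [-0.185, 0.983, -0.0], [0.001, 0.0, -1.0]]
force: [0.0, -0.0, -0.0]
width: 0.496
grasp_force: 0.0
```

```bash
python3 chk.py;python3 knob.py
```

```text
lid 29 (519.5326538085938, 55.13087844848633) 20.77822494506836 tcp [0.43635539 0.07914642 0.08127971] 14.8167
ball? [289. 191.] [ 0.6068 -0.1243  0.0514]
ball side 8 [0.4265 0.0758 0.13  ]
knob 68 0.1635267357656256 [0.57740011 0.03362602 0.16      ]
```

carry_out([
  [[-0.003,0.017,-0.007,0,0,0,0.5],[-0.006,0.035,-0.014,0,0,0,0.5],[-0.006,0.035,-0.014,0,0,0,0.5]],
])

```text
time: 15.17
tcp_pos: [0.4355, 0.0842, 0.0792]
ee_rot: [[-0.983, -0.184, -0.0], [-0.184, 0.983, -0.0], [0.0, -0.0, -1.0]]
force: [0.6, 0.0, -0.8]
width: 0.499
grasp_force: 0.3
```

carry_out([
  [[0.003,-0.02,0,0,0,0,0.6],[0.006,-0.03,0,0,0,0,0.65],[0.006,-0.03,0.1,0,0,0,0.7],[0.006,-0.03,0.3,0,0,0,0.7],[0.006,-0.03,0.5,0,0,0,0.7],[0.006,-0.03,0.75,0,0,0,0.7],[0.006,-0.03,0.9,0,0,0,0.7],[0.006,-0.03,0.9,0,0,0,0.7]],
])

```text
time: 15.83
tcp_pos: [0.4397, 0.0807, 0.22]
ee_rot: [[-0.983, -0.185, 0.011], [-0.185, 0.983, 0.004], [-0.012, 0.002, -1.0]]
force: [-0.5, -0.6, 0.6]
width: 0.701
grasp_force: 0.0
```

```bash
python3 chk.py;python3 knob.py
```

```text
lid 36 (519.7437133789062, 53.711002349853516) 22.148548126220703 tcp [0.43793761 0.08028503 0.21703482] 15.8833
ball? [289. 191.] [ 0.6068 -0.1247  0.0504]
ball side 44 [0.4315 0.0835 0.1266]
knob 68 0.16311908412264264 [0.57740011 0.03362602 0.16      ]
```

carry_out([
  [[0.23,-0.08,0,0,0,0,0.7],[0.46,-0.16,0,0,0,0,0.7],[0.7,-0.23,0,0,0,0,0.7],[0.9,-0.3,0,0,0,0,0.7],[0.935,-0.305,0,0,0,0,0.7],[0.935,-0.305,0,0,0,0,0.7],[0.935,-0.305,0,0,0,0,0.7]],
])

```text
time: 16.57
tcp_pos: [0.5754, 0.0336, 0.2122]
ee_rot: [[-0.983, -0.184, -0.004], [-0.184, 0.983, -0.001], [0.004, -0.0, -1.0]]
force: [-0.1, 0.8, -0.4]
width: 0.698
grasp_force: 0.0
```

carry_out([
  [[0.005,0,-0.15,0,0,0,0.7],[0.005,0,-0.35,0,0,0,0.7],[0.005,0,-0.5,0,0,0,0.7],[0.005,0,-0.62,0,0,0,0.7],[0.005,0,-0.7,0,0,0,0.7],[0.005,0,-0.71,0,0,0,0.7],[0.005,0,-0.71,0,0,0,0.7]],
])

```text
time: 17.15
tcp_pos: [0.5759, 0.0342, 0.1076]
ee_rot: [[-0.983, -0.186, -0.002], [-0.186, 0.983, -0.001], [0.002, -0.0, -1.0]]
force: [-0.4, -0.4, 0.1]
width: 0.7
grasp_force: 0.0
```

carry_out([
  [[0,0,0,0,0,0,0.2],[0,0,0,0,0,0,0.2],[0,0,0,0,0,0,0.2],[0,0,0,0,0,0,0.2],[0,0,0,0,0,0,0.2],[0,0,0,0,0,0,0.2],[0,0,0,0,0,0,0.2],[0,0,0,0,0,0,0.2]],
])

```text
time: 17.82
tcp_pos: [0.5776, 0.034, 0.1081]
ee_rot: [[-0.983, -0.185, 0.0], [-0.185, 0.983, 0.0], [-0.0, 0.0, -1.0]]
force: [-1.0, 0.4, 1.4]
width: 0.334
grasp_force: 30.0
```

carry_out([
  [[0.015,-0.08,0,0,0,0,0.2],[0.03,-0.16,0,0,0,0,0.2],[0.045,-0.24,0,0,0,0,0.2],[0.06,-0.32,0,0,0,0,0.2],[0.075,-0.4,0,0,0,0,0.2],[0.09,-0.48,0,0,0,0,0.2],[0.1,-0.53,0,0,0,0,0.2],[0.1,-0.53,0,0,0,0,0.2]],
])

```text
time: 18.48
tcp_pos: [0.5934, -0.0465, 0.1084]
ee_rot: [[-0.983, -0.184, 0.002], [-0.184, 0.983, -0.0], [-0.002, -0.001, -1.0]]
force: [1.3, -0.5, 1.6]
width: 0.336
grasp_force: 30.0
```

carry_out([
  [[0.015,-0.08,0,0,0,0,0.2],[0.03,-0.16,0,0,0,0,0.2],[0.045,-0.24,0,0,0,0,0.2],[0.06,-0.32,0,0,0,0,0.2],[0.075,-0.4,0,0,0,0,0.2],[0.088,-0.47,0,0,0,0,0.2],[0.098,-0.525,0,0,0,0,0.2],[0.098,-0.525,0,0,0,0,0.2]],
])

```text
time: 19.15
tcp_pos: [0.6078, -0.1251, 0.1084]
ee_rot: [[-0.983, -0.184, 0.001], [-0.184, 0.983, -0.0], [-0.001, -0.001, -1.0]]
force: [0.3, -1.2, 2.3]
width: 0.34
grasp_force: 30.0
```

carry_out([
  [[0,0,0,0,0,0,0.2],[0,0,0,0,0,0,0.2],[0,0,0,0,0,0,0.7],[0,0,0,0,0,0,0.7],[0,0,0,0,0,0,0.7],[0,0,0,0,0,0,0.7],[0,0,0,0,0,0,0.7],[0,0,0,0,0,0,0.7]],
])

```text
time: 19.82
tcp_pos: [0.6069, -0.1242, 0.1075]
ee_rot: [[-0.983, -0.185, -0.001], [-0.185, 0.983, 0.0], [0.001, 0.0, -1.0]]
force: [0.7, -0.5, -0.5]
width: 0.668
grasp_force: 0.0
```

carry_out([
  [[0,0,0,0,0,0,0.7],[0,0,0.1,0,0,0,0.7],[0,0,0.25,0,0,0,0.7],[0,0,0.45,0,0,0,0.7],[0,0,0.65,0,0,0,0.7],[-0.2,0,0.85,0,0,0,0.7],[-0.45,0,1,0,0,0,0.7],[-0.7,0,1,0,0,0,0.7]],
])

```text
time: 20.48
tcp_pos: [0.5042, -0.1248, 0.2623]
ee_rot: [[-0.983, -0.185, 0.009], [-0.185, 0.983, -0.002], [-0.008, -0.003, -1.0]]
force: [-1.0, 0.3, 1.2]
width: 0.699
grasp_force: 0.0
```

carry_out([
  [[-0.2,0,0,0,0,0,0.7],[-0.4,0,0,0,0,0,0.7],[-0.5,0,0,0,0,0,0.7],[-0.5,0,0,0,0,0,0.7]],
])

```text
time: 20.82
tcp_pos: [0.4242, -0.1244, 0.2588]
ee_rot: [[-0.983, -0.184, 0.001], [-0.184, 0.983, 0.001], [-0.002, 0.0, -1.0]]
force: [-0.8, -0.2, -0.1]
width: 0.697
grasp_force: 0.0
```

```bash
python3 chk.py;python3 knob.py
python3 - <<'E'
from h import *
p,_=read_camera("top");q,_=read_camera("side")
cv2.imwrite("pics/end.png",np.hstack([cv2.resize(p[110:310,100:420],(400,250)),cv2.resize(q[120:320,130:370],(300,250))])[:,:,::-1])
E
```

```text
lid 0 (0, 0) 0 tcp [ 0.42614401 -0.12442034  0.25878106] 20.8667
ball? [315.09836066 277.16393443] [ 0.3312 -0.2058  0.0388]
ball side 41 [0.4311 0.0834 0.1277]
knob 74 0.16365968727403035 [ 0.60741784 -0.12466645  0.16      ]
```

View pics/end.png

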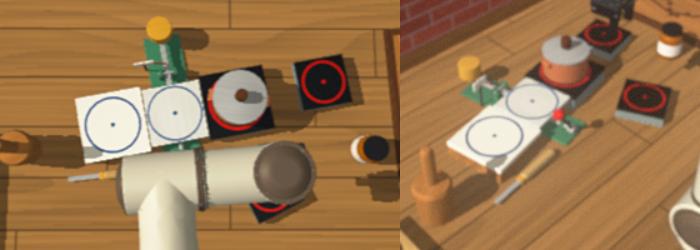

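The pot stands on the hob with its knob at (0.607, −0.125), on the ring centre. The lever is arrested, the plate is level, the bystanders are in place and the arm is clear.

```bash
python3 -c "
from bench import *
print(finish_job())"
```

```text
the job is handed in; nothing more can be done
None
```

The job is handed in: the pot was weighed, the beam arrested again, and the pot measured within about 1 mm of the hob's centre; the judge returned no verdict.

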